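Find the tired spring among three glass-clamp plungers

ROBOT

A 6-joint arm with a two-finger parallel gripper is mounted at the origin on the work surface. World frame = base frame: x ahead of the robot, y to its left, z up, the work surface at z = 0. Lengths are in mm, angles in rad, forces in N, time in s.
With the tool pointing down it reaches from about 325 to 775 mm from the base axis. Payload 5.5 kg.
Tool frame: the origin (TCP) lies midway between the tips of the shut fingers; the grasp point (between the pads) lies 19 mm behind it; y points along the fingers, x is the direction in which the jaws open and shut, and the axes are right-handed (so a half turn about y gives the same grasp; the last joint's range is limited). The gripper opens to 88 mm and grips with 3 to 60 N. Pads are 20 mm wide; open, the fingers measure 115 mm over their backs; the gripper's body (75 mm by 178 mm) begins 61 mm behind the grasp point.
Start: joints at [1.093, 0.091, 1.231, -0, 1.82, -0.057], TCP at [245.1, 547.67, 222.631] pointing down, gripper open.
Joint ranges: [-2.87, 2.87], [-0.86, 2.18], [0.17, 2.46], [-1.51, 4.65], [0.06, 2.69], [-2.65, 2.65]. Speed limits (rad/s): [2.57, 2.57, 3.01, 3.14, 3.14, 3.14].

INTERFACE

Orientations are given as a rotation vector (axis times angle).
In Python, from bench import manip gives the robot as it stands. The module is installed in compiled form; this text tells all that it offers.
- The arm moves only by the tool move_arm, never from a script. Its argument "deltas" is a list of rows, each an object with "travel": the shift along the tool's x, y, z in m, a list of three; "turn": the turn about the tool's y in rad. In form: [{"travel": [x, y, z], "turn": turn}, ...]. A call has 1 to 12 rows; each row is the pose to reach, as a shift and turn from the pose measured when the call began, along the tool's axes at that moment; what a row does not reach only later rows make up. A row lasts 1/10 s, in which the tool goes at most 50 mm and 8.59 degrees, less where a joint would pass 70% of its speed; a pose out of reach is approached as far as the arm can. A call with a gripper value outside its range is refused whole. "grip" is the opening, from 0 (shut) to 1 (fully open), set as the call begins (left out, the last holds). The fingers move at their own pace and stop on an object; "squeeze" is the grip in N (left out, the last holds). Time passes only in rows, so rows that repeat a pose let the fingers close. It gives the time, the measured TCP pose, the force and the opening at its end, in the units of the state.
- manip.read_state(): the state, without advancing time (a new reading comes with each control period).
- manip.grab_frame(name): name is "scene" or "top"; returns a dict with "image" (420x560x3 uint8, red, green, blue), "fx", "fy", "cx", "cy" (pixels), "k1" (the pictures are not rectified: a ray, as slopes to the right and down, at radius r is drawn at 1 + k1 r^2 times it, then the intrinsics apply), "R" (3x3) and "t" (3): a world point X has camera coordinates R X + t. Camera axes: x right, y down, z forward; pixel columns grow to the right and rows downward; lengths in mm; the calibration is good to about 2 mm. A picture is of the moment at which its call begins. There is no depth.
- manip.close_job(): hands the job in, once; it reports no verdict.
The state is a dict: "time_s": time; "qpos": joint angles; "dq": joint speeds; "joint_efforts": joint torques, N m; "eef_pos": TCP position; "orientation": TCP orientation; "contact_force": force on the tool from outside, world axes, zero at the start; "torque": the same for the moment, N m; "gripper_width": finger opening in mm.
Only numpy, scipy, OpenCV 4.12 (cv2) and the standard library are available. Lean on these libraries where they do the work, as an engineer would, in place of code of your own. Each camera call takes 0.05 s, during which the arm holds its last target. There are 200 camera calls.

TASK

Three sprung plungers from a glass clamp stand in the sloping rack; two are sound and one has a weak spring. Working from the left pocket to the right, push each one straight down into its pocket against the plate, at least half of its 12 mm spring travel, to feel how stiff it is; then draw out the weakest, set it down upright on its foot in the grey scrap tray without dropping it, and let go. Leave the two sound ones fully sprung back in their pockets and do not shift anything else on the bench.

Things in the scene. Friction and masses are not known exactly. Their poses are not given: they have to be found in the camera images.
- plunger_a: One of three look-alike sprung plungers, one of them weak. Along own z, mm: rubber foot dia 34 at 0-7; gap; aluminium barrel dia 36 at 16-72, thin black band; shoulder to 76; grip knob dia 24 at 76-115, flat top. Origin: underside of the foot when fully out; +z to the knob. 0.16-0.26 kg. Starts in a rack pocket, leaning 30 deg (up to 5 deg and 1.5 mm of play); slides freely along the pocket's axis.
- plunger_b: One of three look-alike sprung plungers, one of them weak. Along own z, mm: rubber foot dia 34 at 0-7; gap; aluminium barrel dia 36 at 16-72, thin black band; shoulder to 76; grip knob dia 24 at 76-115, flat top. Origin: underside of the foot when fully out; +z to the knob. 0.16-0.26 kg. Starts in a rack pocket, leaning 30 deg (up to 5 deg and 1.5 mm of play); slides freely along the pocket's axis.
- plunger_c: One of three look-alike sprung plungers, one of them weak. Along own z, mm: rubber foot dia 34 at 0-7; gap; aluminium barrel dia 36 at 16-72, thin black band; shoulder to 76; grip knob dia 24 at 76-115, flat top. Origin: underside of the foot when fully out; +z to the knob. 0.16-0.26 kg. Starts in a rack pocket, leaning 30 deg (up to 5 deg and 1.5 mm of play); slides freely along the pocket's axis.
- foot_a (a joint): How far the sprung foot of plunger_a is pushed into its barrel, m: 0 fully out, 0.012 at its stop; springs back when let go. Spring force: 4 N at 0 for all; at 6 mm about 11 N if sound (1200 N/m), about 5.5 N if weak (250 N/m). Two are sound, one weak. In the pocket about 2 N of weight helps the push.
- foot_b (a joint): How far the sprung foot of plunger_b is pushed into its barrel, m: 0 fully out, 0.012 at its stop; springs back when let go. Spring force: 4 N at 0 for all; at 6 mm about 11 N if sound (1200 N/m), about 5.5 N if weak (250 N/m). Two are sound, one weak. In the pocket about 2 N of weight helps the push.
- foot_c (a joint): How far the sprung foot of plunger_c is pushed into its barrel, m: 0 fully out, 0.012 at its stop; springs back when let go. Spring force: 4 N at 0 for all; at 6 mm about 11 N if sound (1200 N/m), about 5.5 N if weak (250 N/m). Two are sound, one weak. In the pocket about 2 N of weight helps the push.
- rack: Fixed steel rack, base 150 (x) x 275 (y). Origin: centre of its underside on the bench; z up, +y to the robot's left (yaw within 0.3 rad). Its plate slopes 30 deg, lower edge towards the robot; plate normal in own frame (-0.5, 0, 0.866). On it three open square pockets in a row along y, 85 mm apart; walls 4 thick, 42 high along the normal, inside 39 x 39. Plunger feet stand on the plate.
- pocket_left (a point): Centre of the floor of the left pocket (left = the robot's left): at (0, +85, 65) mm in the rack's own frame. Axes as the rack's.
- pocket_middle (a point): Centre of the floor of the middle pocket (left = the robot's left): at (0, 0, 65) mm in the rack's own frame. Axes as the rack's.
- pocket_right (a point): Centre of the floor of the right pocket (left = the robot's left): at (0, -85, 65) mm in the rack's own frame. Axes as the rack's.
- tray: Fixed grey open scrap tray 170 x 170, 30 high, walls and floor 4 to 5 thick. Origin: centre of its underside, on the bench, z up. It stands left or right of the rack. A small black rubber bung stands in its corner (own +x, +y); its middle is free.
- tray_in (a point): Centre of the tray's inner floor.
- bung: Bystander: black rubber bung dia 28, 26 high, standing in the tray near its own +x +y corner. Origin: underside.
- spanner: Bystander: steel spanner about 160 long lying on the bench just in front of the rack (robot side), along it. Origin: under its middle.
- tumbler: Bystander: clear glass tumbler dia 76, 90 high. Origin: underside.
- block: Bystander: wooden block 160 x 70 x 45 at the back. Origin: underside.
- spray: Bystander: spray bottle dia 68, 206 high, at the left. Origin: underside.
- bowl: Bystander: green glass bowl dia 140, 75 high, at the right. Origin: underside.

How it is judged:
By the outcome, as a careful person would: the job done as asked, in the order asked, and still so for the second after the job is handed in, with the robot touching nothing.
It also fails if it takes over 58 s, if anything falls off the work surface, if the arm or the gripper's body presses on something with over 40 N, if the wrist force passes 120 N, or if a joint passes its speed limit or range.

## Working session

There is one attempt and no reset: what is moved stays moved. The work goes in short steps, Python scripts to look and compute and a tool call to move; the robot and the scene stay as the last step left them, time stands still between calls to the robot, and variables do not carry over. Pictures are saved under pics/ and viewed, about 8 in all and at most 12, crops included, and the job is handed in when it is done.

Besides the shell and the picture viewer there is one more tool, called after "Emit:" in YAML: its name, and indented under it one key for each argument. move_arm: Moves the arm, as the interface text tells. Its arguments: {"type":"object","properties":{"deltas":{"type":"array"},"grip":{"type":"number"},"squeeze":{"type":"number"}},"required":["deltas"]}

```bash
mkdir -p pics
python3 - <<'E'
from bench import manip
import cv2,numpy as np
for n in ("scene","top"):
    f=manip.grab_frame(n); cv2.imwrite(f"pics/{n}0.png",cv2.resize(f["image"][:,:,::-1],(800,600),interpolation=cv2.INTER_CUBIC))
    np.savez(f"{n}0.npz",**f)
    print(n,{k:np.round(f[k],3).tolist() for k in f if k!="image"})
s=manip.read_state();print({k:np.round(v,3).tolist() for k,v in s.items()})
E
```

```text
scene {'fx': 444.599, 'fy': 444.599, 'cx': 284.881, 'cy': 210.101, 'k1': -0.11, 'R': [[0.018, 1.0, 0.005], [0.74, -0.01, -0.673], [-0.673, 0.016, -0.74]], 't': [-33.478, -373.709, 1614.897]}
top {'fx': 382.714, 'fy': 382.714, 'cx': 274.215, 'cy': 213.87, 'k1': -0.055, 'R': [[-0.007, -1.0, -0.021], [-0.993, 0.01, -0.116], [0.116, 0.02, -0.993]], 't': [24.833, 607.762, 1075.86]}
{'time_s': 0.1, 'qpos': [1.093, 0.092, 1.232, -0.0, 1.82, -0.057], 'dq': [-0.001, -0.003, -0.004, -0.0, -0.001, -0.001], 'joint_efforts': [0.004, -44.785, -40.757, 0.07, 0.028, -0.0], 'eef_pos': [244.992, 547.413, 221.625], 'orientation': [-1.38, -0.893, 0.895], 'contact_force': [-0.131, -0.63, 0.823], 'torque': [0.027, -0.069, -0.004], 'gripper_width': 87.899}
```

View pics/scene0.png

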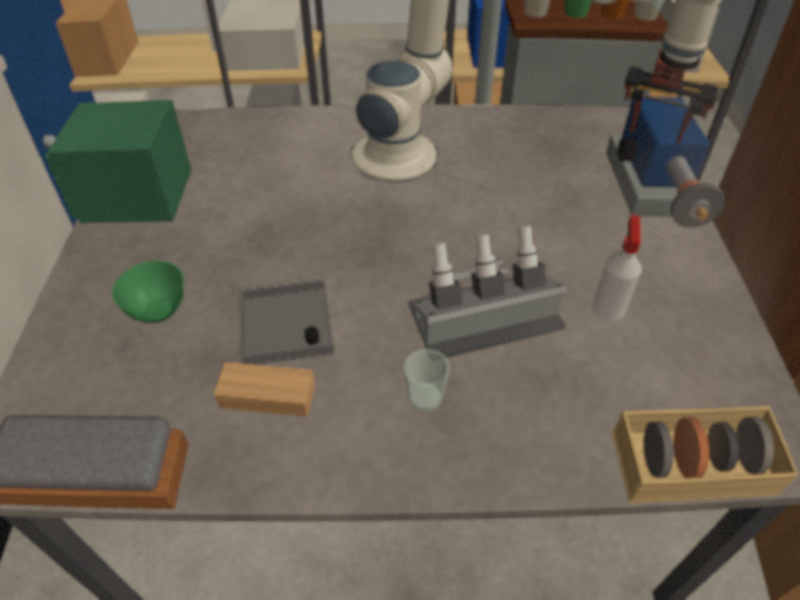

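View pics/top0.png

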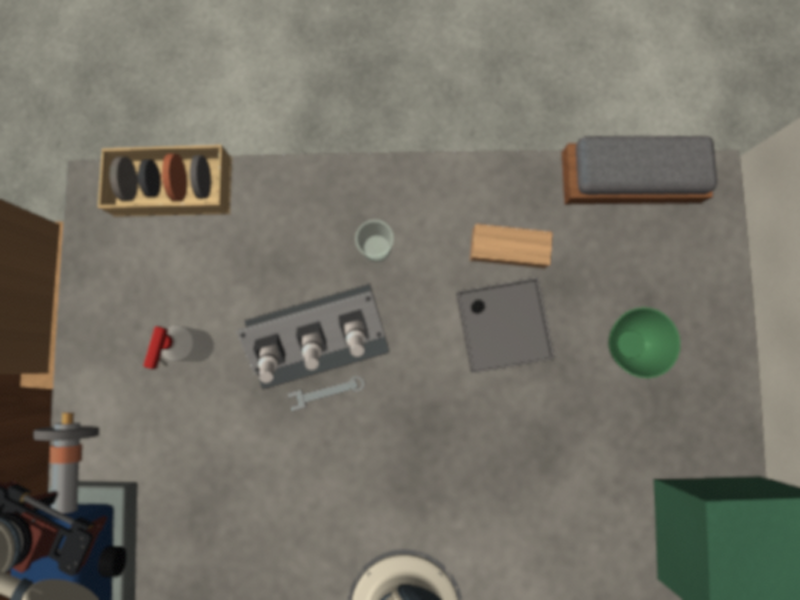

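The scene view shows the rack in the middle, with knobs at about (441,247), (485,240) and (526,232). The tray is on the robot's right with the bung at (312,335). The top view shows the rack at (315,335) and the tray at (505,325). Next I'll enlarge crops.

Run:
```python
import cv2,numpy as np
a=np.load("top0.npz")["image"][190:290,155:395,::-1]
b=np.load("scene0.npz")["image"][150:260,160:410,::-1]
# full-res crops with grid ticks
def up(a,x0,y0,s):
    u=cv2.resize(a,None,fx=s,fy=s,interpolation=cv2.INTER_CUBIC)
    for x in range((x0+9)//10*10,x0+a.shape[1],10):
        cv2.line(u,(int((x-x0+.5)*s),0),(int((x-x0+.5)*s),4 if x%50 else 12),(0,255,255),1)
        if x%20==0: cv2.putText(u,str(x),(int((x-x0)*s),20),0,.35,(0,255,255),1)
    for y in range((y0+9)//10*10,y0+a.shape[0],10):
        cv2.line(u,(0,int((y-y0+.5)*s)),(8,int((y-y0+.5)*s)),(0,255,255),1); cv2.putText(u,str(y),(10,int((y-y0)*s)+5),0,.35,(0,255,255),1)
    return u
T=np.load("top0.npz")["image"][:,:,::-1]; S=np.load("scene0.npz")["image"][:,:,::-1]
cv2.imwrite("pics/tc.png",up(T[192:282,160:280],160,192,6.6))
cv2.imwrite("pics/sc.png",up(S[150:250,280:410],280,150,6))
```

```text
(no output)
```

View pics/tc.png

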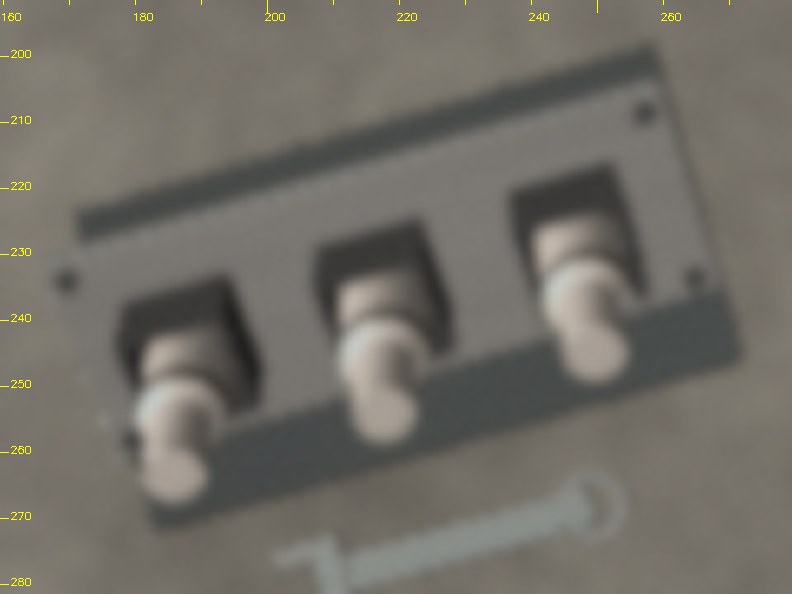

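View pics/sc.png

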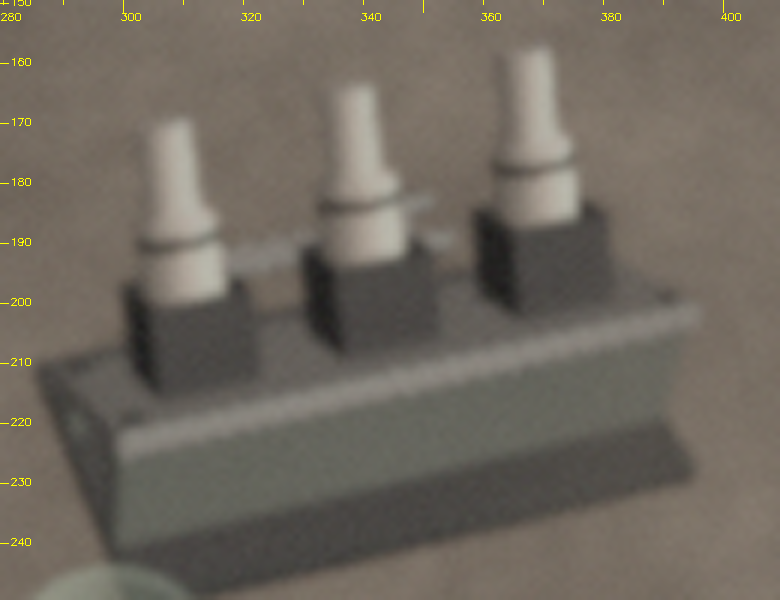

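The crops (full-resolution pixels) show the knob tops in the top view at (186,263), (218,254) and (250,245). In the scene view they are at (368,158), (339,165) and (308,170). The rack base corners are clear in the top view.

```bash
cat > h.py <<'E'
import numpy as np
from scipy.optimize import least_squares
from scipy.spatial.transform import Rotation as Ro
C={n:{k:v for k,v in np.load(f"{n}0.npz").items() if k!="image"} for n in("top","scene")}
def proj(n,X,c=None):
    c=c or C[n]; p=np.atleast_2d(X)@c["R"].T+c["t"]; s=p[:,:2]/p[:,2:]; s=s*(1+c["k1"]*(s**2).sum(1,keepdims=True))
    return s*[c["fx"],c["fy"]]+[c["cx"],c["cy"]]
def onz(n,uv,z): return np.r_[least_squares(lambda q:proj(n,[q[0],q[1],z])[0]-uv,[500,0]).x,z]
def tri(ut,us):
    r=least_squares(lambda X:np.r_[proj("top",X)[0]-ut,proj("scene",X)[0]-us],[500,0,150]); return r.x,np.sqrt(2*r.cost)
N=np.array([-.5,0,.866])
def rk(p,X): return Ro.from_euler('z',p[2]).apply(X)+[p[0],p[1],0]
E
python3 - <<'E'
from h import *
np.set_printoptions(precision=1,suppress=True)
kt=[(186.2,263.3),(217.8,254.1),(249.7,244.8)];ks=[(368.2,158.3),(338.7,164.7),(308.3,170.5)]
for a,b in zip(kt,ks): print(tri(a,b))
cor=np.array([(171.2,222.9),(258.9,197.9),(271.9,245.7),(183.4,271.8)])
cx=np.array([[75,137.5,0],[75,-137.5,0],[-75,-137.5,0],[-75,137.5,0.]])
K=np.array([[0,y,65]+115*N for y in(85,0,-85)])
for zb in (0,6):
  f=lambda p:np.r_[(proj("top",rk(p,cx+[0,0,zb]))-cor).ravel()]
  g=lambda p:np.r_[f(p),(proj("top",rk(p,K))-kt).ravel()*.7,(proj("scene",rk(p,K))-ks).ravel()*.7]
  for h in(f,g):
    r=least_squares(h,[480,60,.2]); print(zb,r.x,r.x[2].round(3),r.fun)
print(rk(r.x,K))
tc=[np.array(c)*.7-.15 for c in((457,293),(538,280),(552,358),(471,371))]
T=np.array([onz("top",c,30) for c in tc]);print(T,T.mean(0),np.linalg.norm(T-np.roll(T,1,0),axis=1))
for u,z in(((478,307),31),((504.5,325.5),5),((374,227),90),((180,340),150),((362,384),5),((297,404),5)): print(u,onz("top",np.array(u)*.7,z))
E
```

```text
(array([468.4, 245.1, 161.6]), np.float64(1.1647141265240966))
(array([491.3, 163.9, 159.9]), np.float64(0.9434919812057947))
(array([514.4,  82.2, 161.2]), np.float64(1.0386712384203605))
0 [551.8 179.3   0.3] 0.272 [-0.1  0.2 -0.3  0.   0.4  0.2  0.  -0.4]
0 [550.1 178.9   0.3] 0.272 [-0.   0.8 -0.2  0.6  0.5  0.7  0.1  0.2 -0.8 -1.  -0.6 -1.  -0.4 -0.9
 -0.3  0.1 -0.4 -0.3 -0.6 -0. ]
6 [551.4 178.4   0.3] 0.272 [-0.4  0.1 -0.1 -0.2  0.7  0.2 -0.2 -0.2]
6 [549.9 178.5   0.3] 0.271 [-0.4  0.6 -0.1  0.3  0.6  0.8 -0.2  0.2 -0.7 -1.  -0.4 -0.9 -0.3 -0.9
 -0.4  0.1 -0.5 -0.3 -0.7 -0.1]
[[471.8 244.9 164.6]
 [494.6 163.  164.6]
 [517.3  81.2 164.6]]
[[ 633.5 -113.5   30. ]
 [ 658.8 -280.3   30. ]
 [ 499.2 -302.7   30. ]
 [ 474.8 -138.5   30. ]] [ 566.6 -208.7   30. ] [160.7 168.7 161.2 166. ]
(478, 307) [ 603.7 -156.    31. ]
(504.5, 325.5) [ 567.5 -213.7    5. ]
(374, 227) [757.6  52.3  90. ]
(180, 340) [534.6 407.3 150. ]
(362, 384) [449.4  82.7   5. ]
(297, 404) [409.2 217.    5. ]
```

```bash
cat >> h.py <<'E'
YAW=.272; Nw=Ro.from_euler('z',YAW).apply(N)
top={'L':np.array([470,245,163.]),'M':np.array([493,163.5,163.]),'R':np.array([516,82,163.])}
def go(target,yaw=YAW):
    from bench import manip
    s=manip.read_state(); R=Ro.from_rotvec(s["orientation"]); M=R.as_matrix()
    j=np.array([-np.sin(yaw),np.cos(yaw),0]); v=M.T@j; a=np.arctan2(-v[2],v[0]); a=(a+np.pi/2)%np.pi-np.pi/2
    print("t",s["time_s"],"pos",np.round(s["eef_pos"],1),"F",np.round(s["contact_force"],2),"F.N",np.round(s["contact_force"]@Nw,2),"w",np.round(s["gripper_width"],1),"q",np.round(s["qpos"],2))
    print("M",np.round(M,3).tolist()); print("travel",np.round(M.T@(np.array(target)-s["eef_pos"])/1000,4),"turn",np.round(a,3),"N tool",np.round(M.T@Nw,3))
E
python3 -c "
from h import *
g=top['L']-14*Nw-[0,0,19];print(g);go([0,0,0]);go(g+[0,0,100]);go(g)"
```

```text
[476.74264854 246.88060911 131.876     ]
t 0.1 pos [245.  547.4 221.6] F [-0.13 -0.63  0.82] F.N 0.86 w 87.9 q [ 1.09  0.09  1.23 -0.    1.82 -0.06]
M [[0.408, -0.001, -0.913], [0.913, -0.002, 0.408], [-0.002, -1.0, 0.0]]
travel [-0.5993  0.2227 -0.    ] turn -0.693 N tool [-0.321 -0.865  0.385]
t 0.1 pos [245.  547.4 221.6] F [-0.13 -0.63  0.82] F.N 0.86 w 87.9 q [ 1.09  0.09  1.23 -0.    1.82 -0.06]
M [[0.408, -0.001, -0.913], [0.913, -0.002, 0.408], [-0.002, -1.0, 0.0]]
travel [-0.1797 -0.01   -0.3343] turn -0.693 N tool [-0.321 -0.865  0.385]
t 0.1 pos [245.  547.4 221.6] F [-0.13 -0.63  0.82] F.N 0.86 w 87.9 q [ 1.09  0.09  1.23 -0.    1.82 -0.06]
M [[0.408, -0.001, -0.913], [0.913, -0.002, 0.408], [-0.002, -1.0, 0.0]]
travel [-0.1795  0.09   -0.3343] turn -0.693 N tool [-0.321 -0.865  0.385]
```

Emit:
move_arm:
  deltas:
    - {"travel": [0,-0.04,0],"turn": 0}
    - {"travel": [0,-0.08,0],"turn": 0}
    - {"travel": [-0.02,-0.1,-0.037],"turn": -0.1}
    - {"travel": [-0.04,-0.1,-0.075],"turn": -0.2}
    - {"travel": [-0.06,-0.1,-0.112],"turn": -0.3}
    - {"travel": [-0.08,-0.1,-0.15],"turn": -0.4}
    - {"travel": [-0.1,-0.1,-0.187],"turn": -0.5}
    - {"travel": [-0.12,-0.1,-0.225],"turn": -0.6}
    - {"travel": [-0.14,-0.09,-0.262],"turn": -0.693}
    - {"travel": [-0.16,-0.07,-0.3],"turn": -0.693}
    - {"travel": [-0.18,-0.04,-0.334],"turn": -0.693}
    - {"travel": [-0.18,-0.01,-0.334],"turn": -0.693}
  grip: 0.55

```text
time_s: 1.3
eef_pos: [478.6, 242.9, 230.4]
orientation: [-1.073, -1.401, 1.406]
contact_force: [-0.6, 1.2, 0.1]
gripper_width: 48.0
```

```bash
python3 -c "
from h import *
import cv2
from bench import manip
g=top['L']-14*Nw-[0,0,19];go(g)
f=manip.grab_frame('scene');cv2.imwrite('pics/s1.png',cv2.resize(f['image'][90:240,270:420,::-1],(600,600),interpolation=cv2.INTER_CUBIC))"
```

```text
t 1.3 pos [478.6 242.9 230.4] F [-0.63  1.2   0.14] F.N 0.26 w 48.0 q [ 0.41 -0.08  1.39 -0.    1.83 -1.43]
M [[-0.264, -0.0, -0.965], [0.965, -0.003, -0.264], [-0.003, -1.0, 0.001]]
travel [0.0046 0.0985 0.0006] turn -0.005 N tool [-0.005 -0.865  0.501]
```

View pics/s1.png

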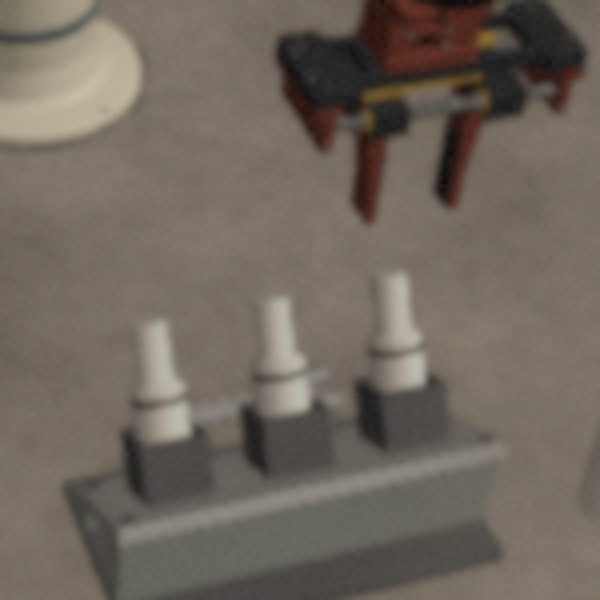

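The jaw tips are at crop (368,220) and (450,207), above the left knob top at (392,275). I'll check the calibration against the known TCP.

```bash
python3 -c "
from h import *
print(proj('scene',[478.6,242.9,230.4]), 270+409/4-.4, 90+213.5/4-.4)
print(proj('scene',top['L']),270+392/4-.4,90+278/4-.4)
print(proj('scene',[476.7,246.9,231]),proj('scene',[476.7,246.9,132]))
"
```

```text
[[370.80808259 140.68118602]] 371.85 142.975
[[367.48159054 158.42783823]] 367.6 159.1
[[372.27654896 140.02663417]] [[366.94403658 168.7001978 ]]
```

Emit:
move_arm:
  deltas:
    - {"travel": [0.003,0.03,0],"turn": -0.005}
    - {"travel": [0.004,0.06,0],"turn": -0.005}
    - {"travel": [0.004,0.08,0],"turn": -0.005}
    - {"travel": [0.004,0.09,0],"turn": -0.005}
    - {"travel": [0.004,0.098,0],"turn": -0.005}
    - {"travel": [0.004,0.098,0],"turn": -0.005}
    - {"travel": [0.004,0.098,0],"turn": -0.005}

```text
time_s: 2.05
eef_pos: [474.4, 247.5, 127.2]
orientation: [-1.064, -1.399, 1.415]
contact_force: [0.2, 0.1, -0.2]
gripper_width: 48.3
```

```bash
python3 -c "
from h import *
import cv2
from bench import manip
g=top['L']-14*Nw-[0,0,19];go(g)
f=manip.grab_frame('scene');cv2.imwrite('pics/s2.png',cv2.resize(f['image'][130:230,310:410,::-1],(600,600),interpolation=cv2.INTER_CUBIC))"
```

```text
t 2.05 pos [474.4 247.5 127.2] F [ 0.23  0.06 -0.23] F.N -0.32 w 48.3 q [ 0.42 -0.07  1.56 -0.    1.66 -1.43]
M [[-0.27, -0.008, -0.963], [0.963, -0.005, -0.27], [-0.003, -1.0, 0.009]]
travel [-0.0013 -0.0047 -0.0021] turn 0.001 N tool [-0.002 -0.861  0.508]
```

View pics/s2.png

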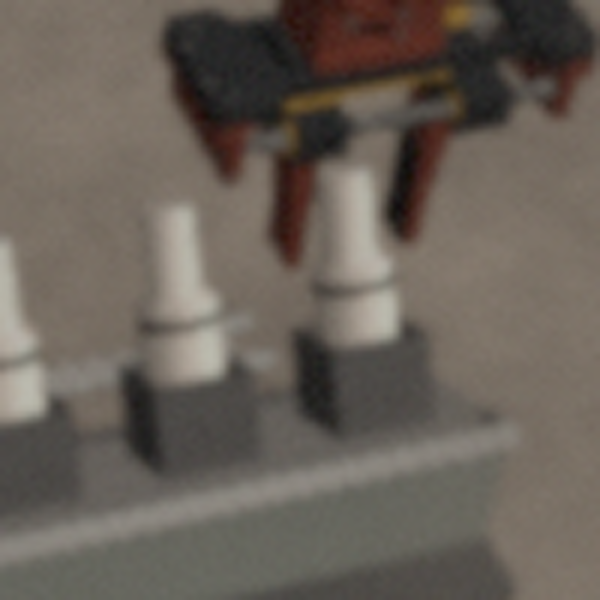

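The jaws straddle the left knob with clearance: the knob top is at crop (348,170) and the tips at (288,262) and (405,238). I'll raise 5 mm and close.

Emit:
move_arm:
  deltas:
    - {"travel": [-0.001,-0.005,-0.002],"turn": 0}
    - {"travel": [-0.001,-0.005,-0.002],"turn": 0}
    - {"travel": [-0.001,-0.005,-0.002],"turn": 0}

```text
time_s: 2.4
eef_pos: [477.2, 247.2, 133.4]
orientation: [-1.065, -1.401, 1.413]
contact_force: [-0.5, 0.3, -0.8]
gripper_width: 48.3
```

Emit:
move_arm:
  deltas:
    - {"travel": [0,0,0],"turn": 0}
    - {"travel": [0,0,0],"turn": 0}
    - {"travel": [0,0,0],"turn": 0}
    - {"travel": [0,0,0],"turn": 0}
    - {"travel": [0,0,0],"turn": 0}
    - {"travel": [0,0,0],"turn": 0}
  grip: 0.15
  squeeze: 35

```text
time_s: 3.0
eef_pos: [477.1, 247.2, 133.3]
orientation: [-1.065, -1.401, 1.413]
contact_force: [-0.3, 0.2, -0.3]
gripper_width: 23.0
```

```bash
python3 -c "
from h import *
g=top['L']-14*Nw-[0,0,19];go(g)"
```

```text
t 3.0 pos [477.1 247.2 133.3] F [-0.31  0.16 -0.3 ] F.N -0.13 w 23.0 q [ 0.42 -0.07  1.55 -0.    1.67 -1.43]
M [[-0.27, -0.006, -0.963], [0.963, -0.004, -0.27], [-0.002, -1.0, 0.007]]
travel [-0.0002  0.0014  0.0005] turn 0.001 N tool [-0.002 -0.862  0.506]
```

Emit:
move_arm:
  deltas:
    - {"travel": [0,0.0026,-0.0015],"turn": 0}
    - {"travel": [0,0.0052,-0.003],"turn": 0}
    - {"travel": [0,0.0078,-0.0046],"turn": 0}
    - {"travel": [0,0.0078,-0.0046],"turn": 0}
    - {"travel": [0,0.0078,-0.0046],"turn": 0}
    - {"travel": [0,0.0078,-0.0046],"turn": 0}

```text
time_s: 3.6
eef_pos: [481.3, 248.3, 127.2]
orientation: [-1.065, -1.401, 1.413]
contact_force: [-4.7, -2.6, 10.2]
gripper_width: 22.6
```

```bash
python3 -c "
from h import *
g=top['L']-14*Nw-[0,0,19];go(g)
from bench import manip
print((manip.read_state()['eef_pos']-np.array([477.1,247.2,133.3]))@Nw)"
```

```text
t 3.6 pos [481.3 248.3 127.2] F [-4.72 -2.58 10.23] F.N 11.47 w 22.6 q [ 0.41 -0.06  1.55 -0.    1.66 -1.43]
M [[-0.27, -0.006, -0.963], [0.963, -0.004, -0.27], [-0.002, -1.0, 0.007]]
travel [-0.0002 -0.0047  0.0048] turn 0.001 N tool [-0.001 -0.863  0.506]
-7.4720275632847155
```

Left plunger: 11.5 N at 7.5 mm, so it is sound. I'll let it spring back and release.

Emit:
move_arm:
  deltas:
    - {"travel": [0,-0.0025,0.0015],"turn": 0}
    - {"travel": [0,-0.005,0.003],"turn": 0}
    - {"travel": [0,-0.0065,0.0038],"turn": 0}
    - {"travel": [0,-0.0065,0.0038],"turn": 0}
    - {"travel": [0,-0.0065,0.0038],"turn": 0}

```text
time_s: 4.1
eef_pos: [477.7, 247.4, 133.5]
orientation: [-1.065, -1.401, 1.413]
contact_force: [-1.6, 0.0, 1.7]
gripper_width: 22.8
```

Emit:
move_arm:
  deltas:
    - {"travel": [0,0,0],"turn": 0}
    - {"travel": [0,0,0],"turn": 0}
    - {"travel": [0,0,0],"turn": 0}
    - {"travel": [0,0,0],"turn": 0}
    - {"travel": [0,-0.02,0],"turn": 0}
    - {"travel": [0,-0.05,0],"turn": 0}
    - {"travel": [0,-0.08,0],"turn": 0}
    - {"travel": [0,-0.08,0],"turn": 0}
  grip: 0.5

```text
time_s: 4.9
eef_pos: [479.7, 248.4, 218.7]
orientation: [-1.069, -1.408, 1.408]
contact_force: [0.1, -0.1, 0.9]
gripper_width: 43.7
```

```bash
python3 -c "
from h import *
g=top['M']-14*Nw-[0,0,17.5];go(g+[0,0,80]);go(g)
from bench import manip
import cv2
f=manip.grab_frame('scene');cv2.imwrite('pics/s3.png',cv2.resize(f['image'][130:230,290:390,::-1],(600,600),interpolation=cv2.INTER_CUBIC))"
```

```text
t 4.9 pos [479.7 248.4 218.7] F [ 0.12 -0.12  0.9 ] F.N 0.74 w 43.7 q [ 0.42 -0.07  1.4  -0.    1.81 -1.43]
M [[-0.27, 0.001, -0.963], [0.963, -0.001, -0.27], [-0.001, -1.0, -0.001]]
travel [-0.0853  0.0055  0.0031] turn 0.001 N tool [-0.    -0.867  0.499]
t 4.9 pos [479.7 248.4 218.7] F [ 0.12 -0.12  0.9 ] F.N 0.74 w 43.7 q [ 0.42 -0.07  1.4  -0.    1.81 -1.43]
M [[-0.27, 0.001, -0.963], [0.963, -0.001, -0.27], [-0.001, -1.0, -0.001]]
travel [-0.0852  0.0855  0.0032] turn 0.001 N tool [-0.    -0.867  0.499]
```

Emit:
move_arm:
  deltas:
    - {"travel": [-0.03,0,0.001],"turn": 0}
    - {"travel": [-0.06,0,0.002],"turn": 0}
    - {"travel": [-0.08,0,0.003],"turn": 0}
    - {"travel": [-0.085,0,0.003],"turn": 0}
    - {"travel": [-0.085,0.02,0.003],"turn": 0}
    - {"travel": [-0.085,0.05,0.003],"turn": 0}
    - {"travel": [-0.085,0.075,0.003],"turn": 0}
    - {"travel": [-0.085,0.082,0.003],"turn": 0}
    - {"travel": [-0.085,0.082,0.003],"turn": 0}
    - {"travel": [-0.085,0.082,0.003],"turn": 0}

```text
time_s: 5.95
eef_pos: [499.3, 165.8, 135.2]
orientation: [-1.068, -1.407, 1.409]
contact_force: [-0.1, -0.5, -0.4]
gripper_width: 43.9
```

```bash
python3 -c "
from h import *
g=top['M']-14*Nw-[0,0,17.5];go(g)
from bench import manip
import cv2
f=manip.grab_frame('scene');cv2.imwrite('pics/s4.png',cv2.resize(f['image'][130:230,290:390,::-1],(600,600),interpolation=cv2.INTER_CUBIC))"
```

```text
t 5.95 pos [499.3 165.8 135.2] F [-0.14 -0.49 -0.43] F.N -0.24 w 43.9 q [ 0.26 -0.11  1.58 -0.    1.67 -1.59]
M [[-0.27, -0.001, -0.963], [0.963, -0.002, -0.27], [-0.001, -1.0, 0.001]]
travel [-0.0005  0.0019 -0.0003] turn 0.002 N tool [-0.    -0.866  0.501]
```

View pics/s4.png

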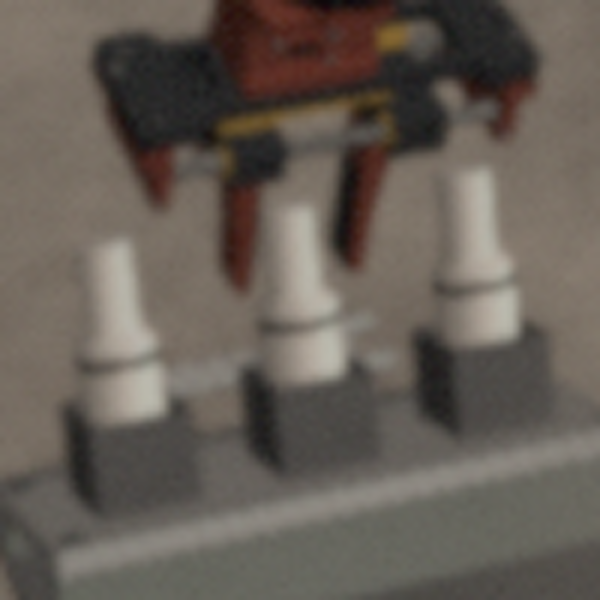

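The jaws at crop (238,288) and (350,265) straddle the middle knob top at (295,208). The left plunger at (468,170) is back as it was.

Emit:
move_arm:
  deltas:
    - {"travel": [0,0.001,0],"turn": 0}
    - {"travel": [0,0.001,0],"turn": 0}
    - {"travel": [0,0.001,0],"turn": 0}
    - {"travel": [0,0.001,0],"turn": 0}
    - {"travel": [0,0.001,0],"turn": 0}
    - {"travel": [0,0.001,0],"turn": 0}
  grip: 0.15
  squeeze: 35

```text
time_s: 6.6
eef_pos: [499.9, 165.7, 135.4]
orientation: [-1.069, -1.408, 1.408]
contact_force: [0.5, -0.0, 4.0]
gripper_width: 22.6
```

Emit:
move_arm:
  deltas:
    - {"travel": [0,0.0026,-0.0015],"turn": 0}
    - {"travel": [0,0.0052,-0.003],"turn": 0}
    - {"travel": [0,0.0078,-0.0046],"turn": 0}
    - {"travel": [0,0.0078,-0.0046],"turn": 0}
    - {"travel": [0,0.0078,-0.0046],"turn": 0}
    - {"travel": [0,0.0078,-0.0046],"turn": 0}

```text
time_s: 7.2
eef_pos: [504.6, 166.9, 127.5]
orientation: [-1.07, -1.408, 1.408]
contact_force: [0.4, -1.0, 3.3]
gripper_width: 22.8
```

```bash
python3 -c "
from h import *
go(top['M'])"
```

```text
t 7.2 pos [504.6 166.9 127.5] F [ 0.41 -1.    3.29] F.N 2.79 w 22.8 q [ 0.26 -0.09  1.58 -0.    1.65 -1.59]
M [[-0.27, 0.002, -0.963], [0.963, -0.001, -0.27], [-0.002, -1.0, -0.002]]
travel [-0.0002 -0.0355  0.0121] turn 0.001 N tool [-0.001 -0.867  0.499]
```

The middle one reads about 3 N at 9 mm, so it is probably weak. I'll return it, release, and test the right one.

Emit:
move_arm:
  deltas:
    - {"travel": [0,-0.003,0.0017],"turn": 0}
    - {"travel": [0,-0.006,0.0034],"turn": 0}
    - {"travel": [0,-0.008,0.0046],"turn": 0}
    - {"travel": [0,-0.008,0.0046],"turn": 0}
    - {"travel": [0,-0.008,0.0046],"turn": 0}

```text
time_s: 7.7
eef_pos: [499.9, 165.7, 135.5]
orientation: [-1.069, -1.408, 1.408]
contact_force: [-0.9, -0.8, 1.9]
gripper_width: 22.7
```

Emit:
move_arm:
  deltas:
    - {"travel": [0,0,0],"turn": 0}
    - {"travel": [0,0,0],"turn": 0}
    - {"travel": [0,0,0],"turn": 0}
    - {"travel": [0,0,0],"turn": 0}
    - {"travel": [0,-0.02,0],"turn": 0}
    - {"travel": [0,-0.05,0],"turn": 0}
    - {"travel": [0,-0.08,0],"turn": 0}
    - {"travel": [0,-0.08,0],"turn": 0}
  grip: 0.5

```text
time_s: 8.5
eef_pos: [501.3, 166.2, 220.6]
orientation: [-1.075, -1.415, 1.404]
contact_force: [0.6, -0.1, -0.1]
gripper_width: 44.0
```

```bash
python3 -c "
from h import *
g=top['R']-14*Nw-[0,0,17];go(g)"
```

```text
t 8.5 pos [501.3 166.2 220.6] F [ 0.61 -0.11 -0.14] F.N -0.4 w 44.0 q [ 0.26 -0.11  1.44 -0.    1.81 -1.59]
M [[-0.27, 0.009, -0.963], [0.963, 0.001, -0.27], [-0.002, -1.0, -0.009]]
travel [-0.0849  0.0869  0.0024] turn 0.001 N tool [-0.001 -0.87   0.492]
```

Emit:
move_arm:
  deltas:
    - {"travel": [-0.03,0,0.001],"turn": 0}
    - {"travel": [-0.06,0,0.002],"turn": 0}
    - {"travel": [-0.08,0,0.002],"turn": 0}
    - {"travel": [-0.085,0,0.002],"turn": 0}
    - {"travel": [-0.085,0.02,0.002],"turn": 0}
    - {"travel": [-0.085,0.05,0.002],"turn": 0}
    - {"travel": [-0.085,0.075,0.002],"turn": 0}
    - {"travel": [-0.085,0.085,0.002],"turn": 0}
    - {"travel": [-0.085,0.085,0.002],"turn": 0}
    - {"travel": [-0.085,0.085,0.002],"turn": 0}

```text
time_s: 9.5
eef_pos: [523.4, 84.3, 136.7]
orientation: [-1.075, -1.416, 1.404]
contact_force: [0.5, -0.1, -0.2]
gripper_width: 43.8
```

Emit:
move_arm:
  deltas:
    - {"travel": [0,0,0],"turn": 0}
    - {"travel": [0,0,0],"turn": 0}
    - {"travel": [0,0,0],"turn": 0}
    - {"travel": [0,0,0],"turn": 0}
    - {"travel": [0,0,0],"turn": 0}
    - {"travel": [0,0,0],"turn": 0}
  grip: 0.15
  squeeze: 35

```text
time_s: 10.1
eef_pos: [523.7, 84.2, 137.6]
orientation: [-1.076, -1.417, 1.403]
contact_force: [-0.1, -0.4, 5.3]
gripper_width: 22.7
```

Emit:
move_arm:
  deltas:
    - {"travel": [0,0.0026,-0.0015],"turn": 0}
    - {"travel": [0,0.0052,-0.003],"turn": 0}
    - {"travel": [0,0.0082,-0.0048],"turn": 0}
    - {"travel": [0,0.0082,-0.0048],"turn": 0}
    - {"travel": [0,0.0082,-0.0048],"turn": 0}
    - {"travel": [0,0.0082,-0.0048],"turn": 0}

```text
time_s: 10.7
eef_pos: [528.3, 85.4, 130.9]
orientation: [-1.077, -1.417, 1.403]
contact_force: [-3.6, -2.0, 10.2]
gripper_width: 22.7
```

```bash
python3 -c "
from h import *
go(top['M'])"
```

```text
t 10.7 pos [528.3  85.4 130.9] F [-3.59 -2.01 10.23] F.N 10.86 w 22.7 q [ 0.1  -0.09  1.58 -0.    1.65 -1.75]
M [[-0.27, 0.012, -0.963], [0.963, 0.001, -0.27], [-0.003, -1.0, -0.012]]
travel [ 0.0847 -0.0325  0.0125] turn 0.002 N tool [-0.002 -0.872  0.49 ]
```

The right one reads 10.9 N at 8 mm, so it is sound and the middle is the weak one. I'll release the right and go back to the middle.

Emit:
move_arm:
  deltas:
    - {"travel": [0,-0.0025,0.0015],"turn": 0}
    - {"travel": [0,-0.005,0.003],"turn": 0}
    - {"travel": [0,-0.007,0.0041],"turn": 0}
    - {"travel": [0,-0.007,0.0041],"turn": 0}
    - {"travel": [0,-0.007,0.0041],"turn": 0}

```text
time_s: 11.2
eef_pos: [524.2, 84.3, 137.4]
orientation: [-1.077, -1.416, 1.403]
contact_force: [-1.1, -0.3, 3.1]
gripper_width: 22.5
```

Emit:
move_arm:
  deltas:
    - {"travel": [0,0,0],"turn": 0}
    - {"travel": [0,0,0],"turn": 0}
    - {"travel": [0,0,0],"turn": 0}
    - {"travel": [0,0,0],"turn": 0}
    - {"travel": [0,-0.02,0],"turn": 0}
    - {"travel": [0,-0.05,0],"turn": 0}
    - {"travel": [0,-0.08,0],"turn": 0}
    - {"travel": [0,-0.08,0],"turn": 0}
  grip: 0.5

```text
time_s: 12.0
eef_pos: [524.8, 84.4, 222.6]
orientation: [-1.083, -1.423, 1.4]
contact_force: [0.4, 0.8, 0.8]
gripper_width: 44.1
```

```bash
python3 -c "
from h import *
go(np.array([499.9,165.7,137]))"
```

```text
t 12.0 pos [524.8  84.4 222.6] F [0.4  0.76 0.8 ] F.N 0.4 w 44.1 q [ 0.1  -0.11  1.43 -0.    1.8  -1.75]
M [[-0.27, 0.02, -0.963], [0.963, 0.001, -0.27], [-0.004, -1.0, -0.019]]
travel [0.0853 0.0852 0.0037] turn 0.002 N tool [-0.003 -0.875  0.483]
```

Emit:
move_arm:
  deltas:
    - {"travel": [0.03,0,0.001],"turn": 0}
    - {"travel": [0.06,0,0.002],"turn": 0}
    - {"travel": [0.08,0,0.003],"turn": 0}
    - {"travel": [0.085,0,0.003],"turn": 0}
    - {"travel": [0.085,0.02,0.003],"turn": 0}
    - {"travel": [0.085,0.05,0.003],"turn": 0}
    - {"travel": [0.085,0.075,0.003],"turn": 0}
    - {"travel": [0.085,0.083,0.003],"turn": 0}
    - {"travel": [0.085,0.083,0.003],"turn": 0}
    - {"travel": [0.085,0.083,0.003],"turn": 0}

```text
time_s: 13.0
eef_pos: [501.1, 165.3, 140.4]
orientation: [-1.084, -1.423, 1.399]
contact_force: [0.8, 0.9, -0.1]
gripper_width: 43.7
```

Emit:
move_arm:
  deltas:
    - {"travel": [0,0,0],"turn": 0}
    - {"travel": [0,0,0],"turn": 0}
    - {"travel": [0,0,0],"turn": 0}
    - {"travel": [0,0,0],"turn": 0}
    - {"travel": [0,0,0],"turn": 0}
    - {"travel": [0,0,0],"turn": 0}
  grip: 0.1
  squeeze: 35

```text
time_s: 13.6
eef_pos: [501.4, 165.4, 141.1]
orientation: [-1.085, -1.425, 1.398]
contact_force: [-0.6, 0.5, 4.4]
gripper_width: 22.3
```

Emit:
move_arm:
  deltas:
    - {"travel": [0,-0.009,0.005],"turn": 0}
    - {"travel": [0,-0.026,0.0145],"turn": 0}
    - {"travel": [0,-0.044,0.0245],"turn": 0}
    - {"travel": [0,-0.061,0.034],"turn": 0}
    - {"travel": [0,-0.09,0.036],"turn": 0}
    - {"travel": [0,-0.12,0.036],"turn": 0}
    - {"travel": [0,-0.15,0.036],"turn": 0}
    - {"travel": [0,-0.15,0.036],"turn": 0}
    - {"travel": [0,-0.15,0.036],"turn": 0}

```text
time_s: 14.5
eef_pos: [463.3, 155.4, 289.5]
orientation: [-1.084, -1.424, 1.398]
contact_force: [0.9, 0.0, -3.1]
gripper_width: 23.2
```

```bash
python3 -c "
from h import *
go([575,-205,290])
from bench import manip
import cv2
f=manip.grab_frame('scene');cv2.imwrite('pics/s5.png',cv2.resize(f['image'][90:240,260:410,::-1],(600,600),interpolation=cv2.INTER_CUBIC))"
```

```text
t 14.5 pos [463.3 155.4 289.5] F [ 0.85  0.04 -3.14] F.N -3.13 w 23.2 q [ 0.26 -0.2   1.39 -0.    1.93 -1.59]
M [[-0.27, 0.022, -0.963], [0.963, 0.002, -0.27], [-0.004, -1.0, -0.021]]
travel [-0.3772  0.0013 -0.0103] turn 0.001 N tool [-0.003 -0.876  0.482]
```

View pics/s5.png

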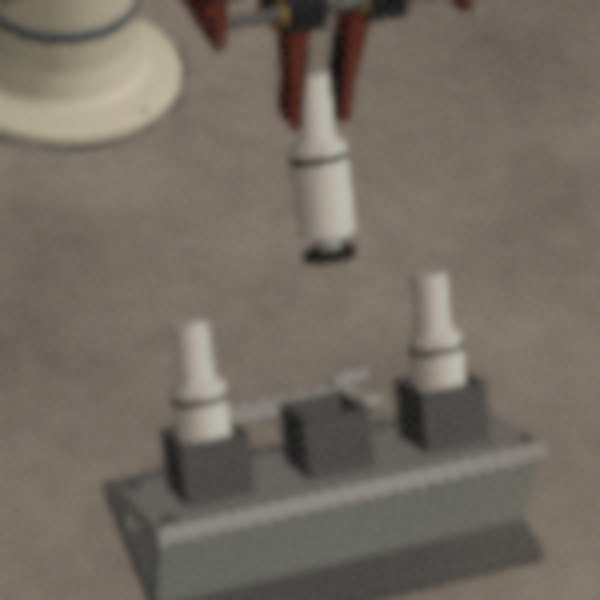

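The plunger is out and gripped, with its foot at crop (330,252). The other two are still seated, tops at (195,325) and (432,275). Carrying it over the tray.

Emit:
move_arm:
  deltas:
    - {"travel": [-0.02,0,0],"turn": 0}
    - {"travel": [-0.055,0,0],"turn": 0}
    - {"travel": [-0.095,0,-0.001],"turn": 0}
    - {"travel": [-0.135,0,-0.002],"turn": 0}
    - {"travel": [-0.175,0,-0.004],"turn": 0}
    - {"travel": [-0.215,0,-0.006],"turn": 0}
    - {"travel": [-0.255,0,-0.008],"turn": 0}
    - {"travel": [-0.295,0,-0.01],"turn": 0}
    - {"travel": [-0.33,0,-0.01],"turn": 0}
    - {"travel": [-0.36,0,-0.01],"turn": 0}
    - {"travel": [-0.377,0,-0.01],"turn": 0}
    - {"travel": [-0.377,0,-0.01],"turn": 0}

```text
time_s: 15.75
eef_pos: [574.0, -206.6, 286.8]
orientation: [-1.079, -1.418, 1.398]
contact_force: [-0.6, -0.1, -3.0]
gripper_width: 22.6
```

```bash
python3 -c "
from h import *
go([575,-205,145])"
```

```text
t 15.75 pos [ 574.  -206.6  286.8] F [-0.57 -0.09 -2.98] F.N -2.3 w 22.6 q [-0.41  0.13  1.07  0.01  1.92 -2.24]
M [[-0.267, 0.015, -0.963], [0.964, 0.003, -0.267], [-0.001, -1.0, -0.015]]
travel [0.0015 0.1418 0.0007] turn -0.001 N tool [-0.002 -0.873  0.487]
```

```bash
python3 -c "
from h import *
go([545,-215,110])"
```

```text
t 15.75 pos [ 574.  -206.6  286.8] F [-0.57 -0.09 -2.98] F.N -2.3 w 22.6 q [-0.41  0.13  1.07  0.01  1.92 -2.24]
M [[-0.267, 0.015, -0.963], [0.964, 0.003, -0.267], [-0.001, -1.0, -0.015]]
travel [-1.000e-04  1.764e-01  3.280e-02] turn -0.001 N tool [-0.002 -0.873  0.487]
```

Emit:
move_arm:
  deltas:
    - {"travel": [0,0.01,0.012],"turn": 0}
    - {"travel": [0,0.035,0.024],"turn": 0}
    - {"travel": [0,0.065,0.033],"turn": 0}
    - {"travel": [0,0.1,0.033],"turn": 0}
    - {"travel": [0,0.13,0.033],"turn": 0}
    - {"travel": [0,0.155,0.033],"turn": 0}
    - {"travel": [0,0.17,0.033],"turn": 0}
    - {"travel": [0,0.174,0.033],"turn": 0}
    - {"travel": [0,0.174,0.033],"turn": 0}
    - {"travel": [0,0.174,0.033],"turn": 0}

```text
time_s: 16.75
eef_pos: [545.5, -215.0, 114.2]
orientation: [-1.082, -1.419, 1.398]
contact_force: [0.4, 0.6, -2.2]
gripper_width: 22.4
```

```bash
cat > t.py <<'E'
from h import *
import cv2,sys
from bench import manip
go([545,-215,105])
s=manip.read_state(); g=np.array(s["eef_pos"])+[0,0,19]; S=float(sys.argv[2]) if len(sys.argv)>2 else 105
d=Ro.from_euler('z',YAW).apply([1,0,0])
for th in (35,30,25,20,15,10,5,0,-5):
    t=np.radians(th); print(th,proj("scene",g-S*np.array([-np.sin(t)*d[0],-np.sin(t)*d[1],np.cos(t)]))[0].round(1),end=" ")
f=manip.grab_frame("scene"); I=f["image"]; x0,y0,w=165,120,100
cv2.imwrite(f"pics/{sys.argv[1]}.png",cv2.resize(I[y0:y0+w,x0:x0+w,::-1],(600,600),interpolation=cv2.INTER_CUBIC))
m=(I[y0:y0+w+40,x0:x0+w+20].max(2)<45).astype(np.uint8); n,_,st,c=cv2.connectedComponentsWithStats(m)
print();[print(st[i].tolist(),(c[i]+[x0,y0]).round(1)) for i in range(1,n) if st[i,4]>15]
E
python3 t.py s6
```

```text
t 16.75 pos [ 545.5 -215.   114.2] F [ 0.41  0.64 -2.16] F.N -2.15 w 22.4 q [-0.44  0.05  1.47  0.01  1.61 -2.28]
M [[-0.268, 0.017, -0.963], [0.963, 0.002, -0.268], [-0.003, -1.0, -0.017]]
travel [0.0001 0.0091 0.0007] turn -0.001 N tool [-0.003 -0.874  0.485]
35 [201.2 226.3] 30 [201.  225.4] 25 [200.7 224.2] 20 [200.4 222.8] 15 [200.  221.1] 10 [199.6 219.2] 5 [199.1 217.1] 0 [198.6 214.8] -5 [198.1 212.3] 
[4, 18, 30, 14, 123] [183.4 146.9]
[29, 26, 30, 18, 216] [211.  155.5]
[0, 46, 8, 4, 20] [168.1 167.7]
[32, 48, 8, 8, 48] [199.9 171.4]
[12, 52, 8, 7, 42] [179.9 175.5]
[49, 109, 9, 12, 78] [217.7 234.5]
```

View pics/s6.png

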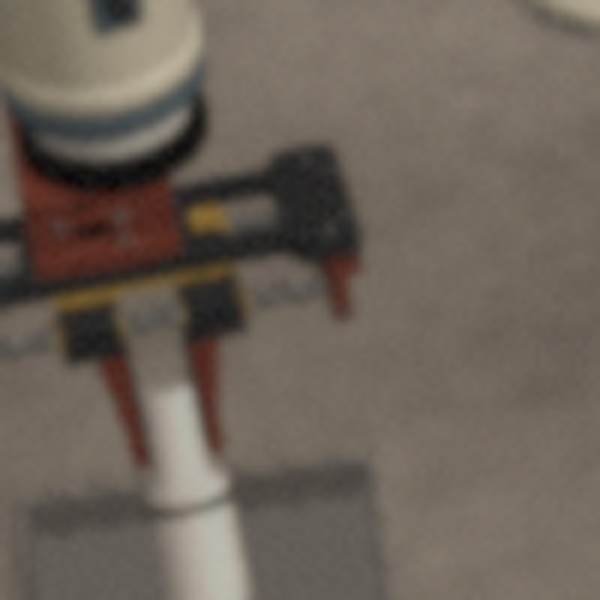

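The gripper holds the plunger above the tray, with the black band at about full-resolution (197,204). The foot is below the crop, so I'll read its profile numerically.

Run:
```python
from bench import manip
import numpy as np
I=manip.grab_frame("scene")["image"].max(2)
print("     ",list(range(184,226,2)))
for r in range(198,246,1): print(r,I[r,184:226:2].tolist())
```

```text
[184, 186, 188, 190, 192, 194, 196, 198, 200, 202, 204, 206, 208, 210, 212, 214, 216, 218, 220, 222, 224]
198 [119, 112, 105, 113, 149, 176, 183, 179, 159, 124, 101, 97, 99, 100, 90, 88, 86, 86, 83, 80, 78]
199 [116, 113, 105, 115, 148, 175, 183, 183, 173, 139, 95, 86, 87, 84, 83, 79, 80, 80, 80, 81, 79]
200 [110, 110, 103, 119, 151, 175, 180, 184, 181, 148, 87, 80, 80, 79, 79, 78, 78, 80, 78, 79, 79]
201 [101, 103, 100, 124, 153, 173, 181, 184, 178, 140, 83, 77, 77, 80, 77, 79, 78, 79, 80, 82, 82]
202 [84, 86, 92, 124, 151, 169, 179, 177, 160, 120, 80, 78, 77, 81, 78, 78, 81, 85, 84, 85, 91]
203 [79, 80, 89, 116, 140, 159, 164, 157, 136, 119, 89, 79, 81, 83, 84, 84, 91, 92, 91, 92, 93]
204 [75, 78, 78, 98, 118, 137, 141, 137, 143, 147, 107, 81, 88, 91, 91, 92, 97, 98, 98, 97, 99]
205 [75, 79, 75, 81, 95, 116, 139, 154, 167, 169, 120, 89, 96, 97, 98, 96, 98, 100, 99, 100, 100]
206 [77, 84, 82, 83, 105, 133, 160, 175, 183, 178, 125, 95, 99, 99, 99, 101, 98, 100, 99, 97, 99]
207 [83, 90, 91, 96, 125, 151, 172, 183, 185, 181, 135, 101, 103, 101, 100, 99, 98, 97, 101, 100, 99]
208 [92, 9
[... 3021 characters left out ...]
101, 97, 99, 101, 96, 56, 23, 22, 29, 52, 89]
239 [96, 99, 100, 99, 101, 97, 99, 102, 99, 101, 100, 99, 100, 99, 95, 70, 29, 28, 31, 59, 93]
240 [98, 99, 99, 100, 100, 98, 99, 98, 101, 100, 100, 100, 100, 99, 96, 83, 46, 36, 57, 75, 95]
241 [99, 98, 100, 99, 99, 101, 101, 99, 99, 99, 98, 98, 98, 97, 99, 93, 71, 61, 77, 86, 96]
242 [99, 98, 98, 99, 100, 101, 100, 98, 100, 97, 97, 102, 97, 95, 95, 97, 87, 83, 87, 90, 94]
243 [98, 101, 100, 100, 101, 96, 97, 102, 98, 98, 97, 97, 98, 98, 95, 93, 92, 85, 87, 84, 82]
244 [100, 100, 98, 100, 101, 97, 92, 99, 103, 95, 92, 93, 91, 91, 86, 83, 81, 83, 82, 79, 81]
245 [98, 95, 101, 96, 98, 99, 95, 93, 94, 95, 86, 83, 84, 86, 82, 82, 79, 80, 75, 77, 75]
```

Emit:
move_arm:
  deltas:
    - {"travel": [0,0.007,0],"turn": 0}
    - {"travel": [0,0.012,0],"turn": 0}
    - {"travel": [0,0.012,0],"turn": 0}
    - {"travel": [0,0.012,0],"turn": 0}

```text
time_s: 17.25
eef_pos: [545.6, -215.2, 101.8]
orientation: [-1.082, -1.419, 1.398]
contact_force: [-0.0, -1.0, -2.4]
gripper_width: 22.8
```

Emit:
move_arm:
  deltas:
    - {"travel": [0,0,0],"turn": 0}
    - {"travel": [0,0,0],"turn": 0}
    - {"travel": [0,0,0],"turn": 0}
    - {"travel": [0,0,0],"turn": 0}
  squeeze: 8

```text
time_s: 17.65
eef_pos: [545.6, -215.2, 101.9]
orientation: [-1.082, -1.419, 1.398]
contact_force: [-0.1, -0.9, -2.7]
gripper_width: 23.0
```

```bash
cat > t.py <<'E'
from h import *
import cv2,sys
from bench import manip
def foot(name):
    go([560,-212,100])
    s=manip.read_state(); g=np.array(s["eef_pos"])+[0,0,19]; S=102
    d=Ro.from_euler('z',YAW).apply([1,0,0])
    for th in (30,20,10,0,-10):
        t=np.radians(th); print(th,proj("scene",g-S*np.array([-np.sin(t)*d[0],-np.sin(t)*d[1],np.cos(t)]))[0].round(1),end=" ")
    I=manip.grab_frame("scene")["image"]; G=I.max(2)
    cv2.imwrite(f"pics/{name}.png",cv2.resize(I[170:270,150:250,::-1],(600,600),interpolation=cv2.INTER_CUBIC))
    m=np.zeros_like(G); m[208:245,188:213]=G[208:245,188:213]<70
    ys,xs=np.nonzero(m); print("\nfoot",len(xs),xs.mean().round(1),ys.mean().round(1),"rows",ys.min(),ys.max())
foot(sys.argv[1])
E
python3 t.py s7
```

```text
t 17.65 pos [ 545.6 -215.2  101.9] F [-0.1  -0.9  -2.65] F.N -2.13 w 23.0 q [-0.44  0.05  1.49  0.01  1.59 -2.28]
M [[-0.267, 0.017, -0.963], [0.964, 0.002, -0.267], [-0.003, -1.0, -0.017]]
travel [-0.0008  0.0022 -0.0147] turn -0.001 N tool [-0.003 -0.874  0.485]
30 [201.3 227.3] 20 [200.7 224.8] 10 [199.9 221.3] 0 [199. 217.] -10 [197.9 212.1] 
foot 35 200.7 228.1 rows 225 230
```

Emit:
move_arm:
  deltas:
    - {"travel": [0,0,0],"turn": 0}
    - {"travel": [0,0,0],"turn": 0}
    - {"travel": [0,0,0],"turn": 0}
    - {"travel": [0,0,0],"turn": 0}
    - {"travel": [0,0,0],"turn": 0}
  squeeze: 4

```text
time_s: 18.2
eef_pos: [545.6, -215.2, 101.9]
orientation: [-1.082, -1.419, 1.398]
contact_force: [0.4, -0.5, -3.2]
gripper_width: 23.1
```

```bash
python3 t.py s8
```

```text
t 18.2 pos [ 545.6 -215.2  101.9] F [ 0.4  -0.51 -3.24] F.N -2.93 w 23.1 q [-0.44  0.05  1.49  0.01  1.59 -2.28]
M [[-0.267, 0.017, -0.963], [0.964, 0.002, -0.267], [-0.003, -1.0, -0.017]]
travel [-0.0008  0.0022 -0.0147] turn -0.001 N tool [-0.003 -0.874  0.485]
30 [201.3 227.3] 20 [200.7 224.8] 10 [199.9 221.3] 0 [199. 217.] -10 [197.9 212.1] 
foot 27 199.0 221.4 rows 219 223
```

Emit:
move_arm:
  deltas:
    - {"travel": [0,0,0],"turn": 0}
    - {"travel": [0,0,0],"turn": 0}
    - {"travel": [0,0,0],"turn": 0}
    - {"travel": [0,0,0],"turn": 0}
    - {"travel": [0,0,0],"turn": 0}
  squeeze: 3.5

```text
time_s: 18.75
eef_pos: [545.6, -215.2, 101.9]
orientation: [-1.082, -1.419, 1.398]
contact_force: [0.7, 1.3, -2.4]
gripper_width: 23.1
```

```bash
python3 t.py s9
```

```text
t 18.75 pos [ 545.6 -215.2  101.9] F [ 0.74  1.33 -2.4 ] F.N -2.61 w 23.1 q [-0.44  0.05  1.49  0.01  1.59 -2.28]
M [[-0.267, 0.017, -0.963], [0.964, 0.002, -0.267], [-0.003, -1.0, -0.017]]
travel [-0.0008  0.0022 -0.0147] turn -0.001 N tool [-0.003 -0.874  0.485]
30 [201.3 227.3] 20 [200.7 224.8] 10 [199.9 221.3] 0 [199. 217.] -10 [197.9 212.1] 
foot 24 199.0 221.4 rows 219 223
```

View pics/s9.png

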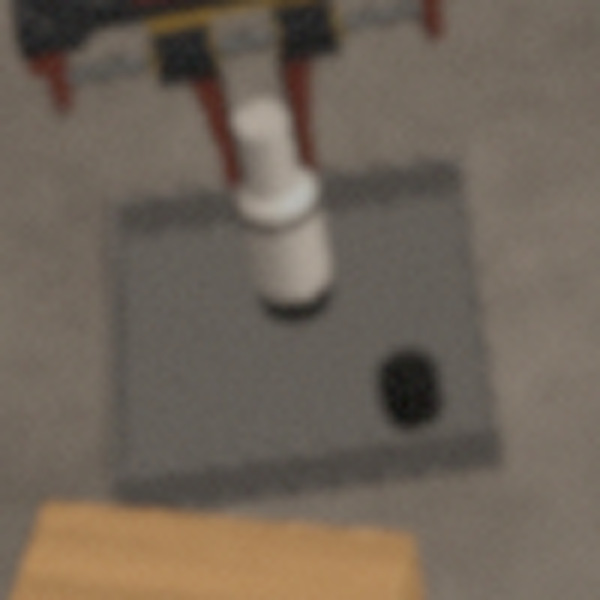

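The plunger has swung to nearly plumb in the light grip: foot rim at full-resolution (199,221), matching the upright prediction of about 221, and well clear of the bung at (218,234). I'll lower it gently.

Emit:
move_arm:
  deltas:
    - {"travel": [0,0.002,0],"turn": 0}
    - {"travel": [0,0.004,0],"turn": 0}
    - {"travel": [0,0.006,0],"turn": 0}
    - {"travel": [0,0.007,0],"turn": 0}
    - {"travel": [0,0.008,0],"turn": 0}
    - {"travel": [0,0.008,0],"turn": 0}
  squeeze: 5

```text
time_s: 19.4
eef_pos: [546.0, -215.2, 94.3]
orientation: [-1.083, -1.419, 1.398]
contact_force: [0.2, 1.4, 3.4]
gripper_width: 23.2
```

Emit:
move_arm:
  deltas:
    - {"travel": [0,0.001,0],"turn": 0}
    - {"travel": [0,0.002,0],"turn": 0}
    - {"travel": [0,0.002,0],"turn": 0}
    - {"travel": [0,0.002,0],"turn": 0}
    - {"travel": [0,0.002,0],"turn": 0}

```text
time_s: 19.9
eef_pos: [546.1, -215.2, 92.5]
orientation: [-1.083, -1.42, 1.398]
contact_force: [1.1, 1.1, 2.9]
gripper_width: 23.1
```

```bash
python3 t.py s10
```

```text
t 19.9 pos [ 546.1 -215.2   92.5] F [1.11 1.09 2.88] F.N 1.81 w 23.1 q [-0.44  0.05  1.5   0.01  1.57 -2.28]
M [[-0.267, 0.018, -0.963], [0.964, 0.002, -0.267], [-0.003, -1.0, -0.018]]
travel [-0.0006 -0.0073 -0.0144] turn -0.001 N tool [-0.004 -0.875  0.485]
30 [201.8 229.7] 20 [201.2 227.2] 10 [200.4 223.7] 0 [199.4 219.4] -10 [198.3 214.5] t.py:13: RuntimeWarning: Mean of empty slice.
  ys,xs=np.nonzero(m); print("\nfoot",len(xs),xs.mean().round(1),ys.mean().round(1),"rows",ys.min(),ys.max())
  ret = ret.dtype.type(ret / rcount)
Traceback (most recent call last):
  File "t.py", line 14, in <module>
    foot(sys.argv[1])
    ~~~~^^^^^^^^^^^^^
  File "t.py", line 13, in foot
    ys,xs=np.nonzero(m); print("\nfoot",len(xs),xs.mean().round(1),ys.mean().round(1),"rows",ys.min(),ys.max())
                                                                                             ~~~~~~^^
ValueError: zero-size array to reduction operation minimum which has no identity
```

View pics/s10.png

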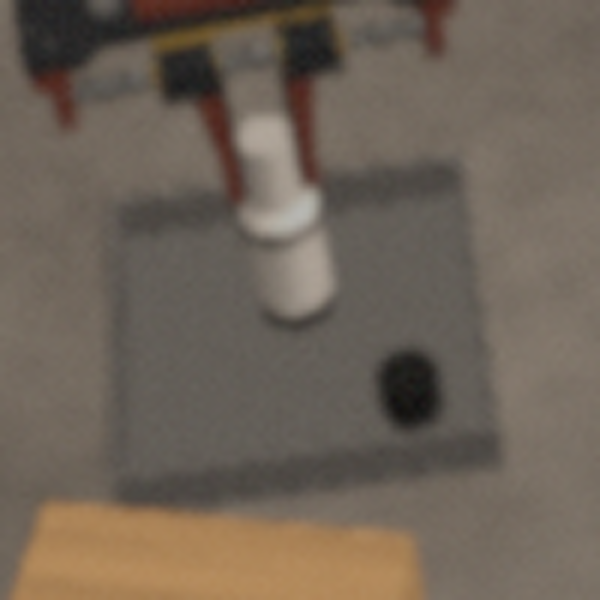

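The barrel bottom is at crop (293,320) with the foot hidden, and F is +3 N. So it stands upright with the weak spring partly compressed. I'll ease up until the spring is out before letting go.

Emit:
move_arm:
  deltas:
    - {"travel": [0,-0.001,0],"turn": 0}
    - {"travel": [0,-0.002,0],"turn": 0}
    - {"travel": [0,-0.003,0],"turn": 0}
    - {"travel": [0,-0.003,0],"turn": 0}
    - {"travel": [0,-0.003,0],"turn": 0}

```text
time_s: 20.45
eef_pos: [546.0, -215.2, 95.4]
orientation: [-1.083, -1.419, 1.398]
contact_force: [0.9, 0.9, 2.1]
gripper_width: 23.3
```

Emit:
move_arm:
  deltas:
    - {"travel": [0,-0.001,0],"turn": 0}
    - {"travel": [0,-0.002,0],"turn": 0}
    - {"travel": [0,-0.002,0],"turn": 0}
    - {"travel": [0,-0.002,0],"turn": 0}

```text
time_s: 20.85
eef_pos: [546.0, -215.2, 97.3]
orientation: [-1.083, -1.419, 1.398]
contact_force: [0.0, 0.3, 2.0]
gripper_width: 23.0
```

```bash
sed -i 's/ys,xs=np.nonzero(m);/ys,xs=np.nonzero(m)\n    if len(xs):/' t.py; sed -i 's/<70/<75/' t.py; python3 t.py s11
```

```text
t 20.85 pos [ 546.  -215.2   97.3] F [0.02 0.27 1.97] F.N 1.66 w 23.0 q [-0.44  0.05  1.49  0.01  1.58 -2.28]
M [[-0.267, 0.018, -0.963], [0.964, 0.002, -0.267], [-0.003, -1.0, -0.018]]
travel [-0.0007 -0.0024 -0.0144] turn -0.001 N tool [-0.003 -0.875  0.485]
30 [201.5 228.5] 20 [200.9 225.9] 10 [200.1 222.5] 0 [199.2 218.2] -10 [198.1 213.3] 
foot 27 199.0 222.4 rows 220 224
```

Emit:
move_arm:
  deltas:
    - {"travel": [0,-0.001,0],"turn": 0}
    - {"travel": [0,-0.001,0],"turn": 0}
    - {"travel": [0,-0.001,0],"turn": 0}
    - {"travel": [0,-0.001,0],"turn": 0}

```text
time_s: 21.3
eef_pos: [545.9, -215.2, 98.2]
orientation: [-1.083, -1.419, 1.398]
contact_force: [0.7, 0.2, 0.4]
gripper_width: 23.3
```

```bash
python3 t.py s12
```

```text
t 21.3 pos [ 545.9 -215.2   98.2] F [0.65 0.23 0.44] F.N 0.03 w 23.3 q [-0.44  0.05  1.49  0.01  1.58 -2.28]
M [[-0.267, 0.018, -0.963], [0.964, 0.002, -0.267], [-0.003, -1.0, -0.017]]
travel [-0.0007 -0.0015 -0.0145] turn -0.001 N tool [-0.003 -0.875  0.485]
30 [201.5 228.3] 20 [200.9 225.7] 10 [200.1 222.2] 0 [199.1 218. ] -10 [198.  213.1] 
foot 30 199.0 222.3 rows 220 224
```

Now F≈0 with the foot rim at (199,222) on the floor. Opening slightly, letting it settle, then opening fully and rising.

Emit:
move_arm:
  deltas:
    - {"travel": [0,0,0],"turn": 0}
    - {"travel": [0,0,0],"turn": 0}
    - {"travel": [0,0,0],"turn": 0}
    - {"travel": [0,0,0],"turn": 0}
    - {"travel": [0,0,0],"turn": 0}
    - {"travel": [0,0,0],"turn": 0}
  grip: 0.31

```text
time_s: 21.95
eef_pos: [545.9, -215.2, 98.2]
orientation: [-1.082, -1.419, 1.398]
contact_force: [-0.4, 0.3, 0.1]
gripper_width: 27.4
```

Emit:
move_arm:
  deltas:
    - {"travel": [0,0,0],"turn": 0}
    - {"travel": [0,0,0],"turn": 0}
    - {"travel": [0,0,0],"turn": 0}
    - {"travel": [0,0,0],"turn": 0}
    - {"travel": [0,-0.01,0],"turn": 0}
    - {"travel": [0,-0.03,0],"turn": 0}
    - {"travel": [0,-0.06,0],"turn": 0}
    - {"travel": [0,-0.1,0],"turn": 0}
    - {"travel": [0,-0.14,0],"turn": 0}
    - {"travel": [0,-0.17,0],"turn": 0}
    - {"travel": [0,-0.17,0],"turn": 0}
  grip: 0.6

```text
time_s: 23.05
eef_pos: [544.0, -216.1, 275.4]
orientation: [-1.093, -1.423, 1.399]
contact_force: [-0.6, 0.4, 0.4]
gripper_width: 52.5
```

Run:
```python
from bench import manip
import cv2,numpy as np
f=manip.grab_frame("scene")["image"]; cv2.imwrite("pics/end.png",cv2.resize(f[100:280,150:410,::-1],(780,540),interpolation=cv2.INTER_CUBIC))
```

```text
(no output)
```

View pics/end.png

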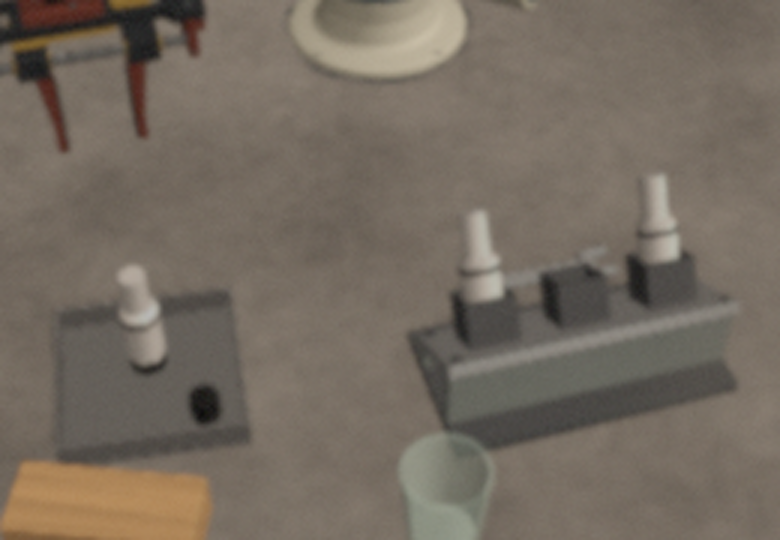

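The plunger stands upright in the tray at crop (145,320), clear of the bung at (205,404). Both sound ones are in their pockets, tops at (655,177) and (479,212), and the gripper is clear.

```bash
python3 -c "
from bench import manip
print(manip.read_state()['time_s']); print(manip.close_job())"
```

```text
23.1
the job is handed in; nothing more can be done
None
```

The weak plunger was the middle one. It now stands upright on its foot in the scrap tray, and I handed the job in at 23.1 s.

| Pocket | Push along its axis | Measured force | Result |
|---|---|---|---|
| Left | 7.5 mm | 11.5 N | sound |
| Middle | 9 mm | 2.8 N | weak |
| Right | 8 mm | 10.9 N | sound |

- **Placing:** The tool could not tilt, so I eased the grip low over the tray until the plunger swung upright. I then set it down, let its spring out until the force read about 0 N, and let go.
- **Last picture:** The plunger stands upright in the tray, clear of the bung. Both sound ones are in their pockets, the other items in view look unmoved, and the gripper is well clear.

Three readings were not exact:
- **Middle force:** 2.8 N was below the roughly 4.3 N expected for a weak spring. The force reading varies by about 1 N.
- **Right plunger:** its knob appears about 1 pixel (3–4 mm) from where it started, which is within its play in the pocket.
- **Closing the jaws:** this gave about 4–5 N on the middle and right knobs before the push.

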